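# Hold the oven's service key turned

### The arm

A 6-joint arm with a two-finger parallel gripper is mounted at the origin on the work surface. World frame = base frame: x ahead of the robot, y to its left, z up, the work surface at z = 0. Lengths are in mm, angles in rad, forces in N, time in s.
With the tool pointing down it reaches from about 275 to 750 mm from the base axis. Payload 10.2 kg.
Tool frame: the origin (TCP) lies between the finger pads; the fingertips stand 17 mm ahead of it and the grasp point (between the pads) lies 2 mm behind it (tips_ahead is the distance from the TCP to the fingertips, in mm); z points along the fingers, y is the line along which they close (so a half turn about z gives the same grasp; the last joint's range is limited). The gripper opens to 85 mm and grips with 20 to 120 N. Pads are 22 mm wide; open, the fingers measure 114 mm over their backs; the gripper's body (76 mm by 85 mm) begins 54 mm behind the grasp point. The pads swing forward as they close: fully open they stand 13 mm farther back than shut.
Start: joints at [0.971, 0.313, 1.498, -0, 1.331, -0.223], TCP at [193.185, 488.171, 248.294] pointing down, gripper open.
Joint ranges: [-2.94, 2.94], [-0.97, 2.17], [0.19, 2.56], [-1.23, 4.37], [0.02, 3.11], [-2.88, 2.88]. Speed limits (rad/s): [2.39, 2.39, 3.01, 3.14, 3.14, 3.14].

### API

Orientations are given as a unit quaternion [w, x, y, z].
In Python, from rig import sense, capture, finish_job, boxes_of, tips_ahead gives the robot as it stands.
- The arm moves only by the tool drive_tool, never from a script. Its argument "commands" is text: rows parted by semicolons, each of 7 numbers parted by spaces: the shift along the world's x, y, z in units of 0.1 m (1.0 is 0.1 m), then the turn, a rotation vector about the world's x, y, z in units of pi/4 rad (1.0 is pi/4 rad), then the opening in per cent of the stroke, from 0 (shut) to 100 (fully open). A call has 1 to 20 rows; each row shifts and turns the commanded pose from where the row before left it; what a row does not reach is not made up. A row lasts 1/12 s, in which the tool goes at most 41.7 mm and 7.16 degrees, less where a joint would pass 70% of its speed; a pose out of reach is approached as far as the arm can. A call with a number of a shift or a turn outside -1 to 1 is refused whole. A call with a gripper value outside its range is refused whole. The fingers move at their own pace and stop on an object; "force" is the grip in N (left out, the last holds). Time passes only in rows, so rows that do not move let the fingers close. It gives the time, the measured TCP pose, the force, the opening and the grip force at its end, in the units of the state.
- sense(): the state, without advancing time (a new reading comes with each control period).
- capture(name): name is "scene" or "top"; returns a dict with "pixels" (480x640x3 uint8, blue, green, red), "fov_y" (degrees; the focal length in pixels is half the picture's height over the tangent of half this angle, whatever the lens; pixels are square), "cx", "cy" (the principal point, pixels), "position" and "attitude" of the camera in the world. Camera axes: x right, y down, z forward; pixel columns grow to the right and rows downward; lengths in mm; the calibration is good to about 2 mm. A picture is of the moment at which its call begins. There is no depth.
- finish_job(): hands the job in; it is judged then, once.
Trained networks look in a picture, given as the dict that the camera call returned (one of the last four; its "shot" number tells which), for a name from the list of things; names that differ only in an ending like _2 or _b are one class to them, and where a whole thing is asked for, a point or a joint stands for the part that bears it (a point fixed in the world has none). Each returns a list of dicts, best first, with "confidence" (0 to 1); they miss things now and then, are a little off and sometimes report something else, mostly with a low value. They report only what shows in the picture. A call takes as long as a camera call. They do not tell look-alikes from the thing itself.
- boxes_of(picture, name): "position" ([column, row] in pixels, amid what is visible of it).
The state is a dict: "time_s": time; "joints": joint angles; "dq": joint speeds; "tau": joint torques, N m; "eef_pos": TCP position; "ee_rot": TCP orientation; "force": force on the tool from outside, world axes, zero at the start; "wrist_torque": the same for the moment, N m; "grip_width": opening from 0.0 (shut) to 1.0 (fully open); "grip_force": force on a finger pad.
Only numpy, scipy, OpenCV 4.12 (cv2) and the standard library are available. Lean on these libraries where they do the work, as an engineer would, in place of code of your own. Each camera call takes 0.05 s, during which the arm holds its last target. There are 200 camera calls.

### The job

At the bakery oven's control console, first turn the black selector clockwise from its white mark to its orange mark until it clicks past its detent and stays there. Then take the red key from its wooden rest, ease it fully home into the brass key switch, rocking it a little from side to side across its thin way where the sticky pins catch, and turn it clockwise a full quarter turn. The switch springs back, so finish while still gripping the red key and holding it turned; leave the blue key and everything else on the bench alone.

Things in the scene. Friction and masses are not known exactly. Their poses are not given: they have to be found in the camera images.
- console: White control console fixed to the bench, 160 (x) x 260 (y) x 85 mm high, flat level top. Origin: centre of its underside. On top: the selector at x 0, y +65 mm, the key switch at x 0, y -65 mm in its frame. It stands at a different place and yaw (within 0.35 rad of square) each time.
- selector_grip (a point): On the black selector's vertical turning axis, 24 mm above the console top; turns with the selector. Its grip is an upright bar 48 mm long (along this point's x), 14 mm thick (y), from 14 mm below to 10 mm above this point, on a disc 48 mm across and 8 mm thick. Pinch the bar across its 14 mm and turn.
- selector (a joint): Selector angle in rad, growing clockwise seen from above: 0 at the start (white mark), 1.2 at the far stop (orange mark). A sprung detent holds it at either end: it resists most (about 0.13 N m) at first, is over the hump at 0.6 rad and then snaps on to 1.2 by itself. Turned needs above 1.0.
- red_key: The key to use: red bow, steel blade, 60 g, standing blade down in a wooden rest. Origin: centre of the blade's tip; z up along the key, x its wide direction. Blade 14 mm wide (x), 6 mm thick (y), 30 mm long, tip rounded. Bow, 30 to 70 mm above the tip: 36 mm wide (x), 10 mm thick (y). Pinch it from above across the 10 mm. It works either way round.
- red_key_shoulder (a point): Underside of the red key's bow, where the blade begins, on the key's axis, 30 mm above the tip; axes as red_key. Fully home, it lies on the face of the key switch.
- red_rest: Wooden block, fixed, 75 (x) x 50 (y) x 40 mm high, in which the red key stands; origin: centre of its underside. Its slot (17 x 9 mm, 34 mm deep, along x) is loose; the key's shoulder rests on the block's top. Lift the key at least 40 mm to clear it. The two rests change sides from time to time.
- keyway (a point): Centre of the keyway's mouth on the brass key switch's face, 88 mm above the bench. z up, x along the keyway's width; turns with the switch. Keyway 16.4 (x) x 8 mm (y), over 40 mm deep, mouth flared 4 mm at 45 degrees. Sticky pins bar it from the y sides, 13 and 21 mm below the face: a straight push jams; rocked 1.3 mm to and fro along y at every 1.5 mm down, the key passes at under 12 N.
- key_switch (a joint): Key switch angle in rad, growing clockwise seen from above: 0 at rest, stop at 1.6. A spring (0.02 N m at rest, 0.085 at a quarter turn) returns it to 0 when it is let go. The key has about 0.15 rad of play in it. Counts as turned above 1.3.
- blue_key: A second key of the same shape with a blue bow, for another machine, standing in the other wooden rest. Leave it alone. Origin: centre of the blade's tip.
- loaf_a: Loaf of bread, 270 x 104 x 72 mm, long side along its y, at the back of the bench; origin: centre of its underside. Leave alone.
- loaf_b: The other loaf, same size. Leave alone.
- flour_jar: White round jar, 76 mm across, 95 mm high; origin: centre of its underside. Leave alone.
- mug: Blue mug, 80 mm across, 90 mm high; origin: centre of its underside. Leave alone.
- brush: Pastry brush lying flat between robot and console; origin near its middle. Leave alone.
There are look-alikes about, which are no part of the job. Of the things shaped like the red_key, the red one is meant.

How it is judged:
By the outcome, as a careful person would: the job done as asked, in the order asked, and still so for the second after the job is handed in, while the arm keeps its last pose, push and grip.
It also fails if it takes over 70 s, if anything falls off the work surface, if the arm or the gripper's body presses on something with over 40 N, if the wrist force passes 120 N, or if a joint passes its speed limit or range.

## Working session

There is one attempt and no reset: what is moved stays moved. The work goes in short steps, Python scripts to look and compute and a tool call to move; the robot and the scene stay as the last step left them, time stands still between calls to the robot, and variables do not carry over. Pictures are saved under pics/ and viewed, at most 10 in all, crops included, and the job is handed in when it is done.

Besides the shell and the picture viewer there is one more tool, called after "Emit:" as name(argument=value, ...) on one line, values as JSON. drive_tool: Moves the arm, as the interface text tells. Shifts and turns lie within -1 to 1; 1 stands for 0.1 m of shift or pi/4 rad of turn. Its arguments: {"type":"object","properties":{"commands":{"type":"string"},"force":{"type":"number"}},"required":["commands"]}

```bash
mkdir -p pics; ls; cat > h.py <<'E'
import numpy as np, cv2
from rig import sense, capture, finish_job, boxes_of, tips_ahead
from scipy.spatial.transform import Rotation as R
def rot(p):
    a=np.array(p["attitude"],float)
    return a if a.shape==(3,3) else R.from_quat(a,scalar_first=True).as_matrix()
def ray(p,uv):
    f=240/np.tan(np.radians(p["fov_y"])/2)
    return rot(p)@np.array([(uv[0]-p["cx"])/f,(uv[1]-p["cy"])/f,1])
def at_z(p,uv,z):
    d=ray(p,uv);c=np.array(p["position"]);return c+d*(z-c[2])/d[2]
def proj(p,X):
    f=240/np.tan(np.radians(p["fov_y"])/2)
    q=rot(p).T@(np.array(X)-np.array(p["position"]));return [f*q[0]/q[2]+p["cx"],f*q[1]/q[2]+p["cy"]]
E
python3 - <<'E'
from h import *
for n in ("scene","top"):
    p=capture(n);cv2.imwrite(f"pics/{n}0.png",p["pixels"])
    print(n,p["position"],p["attitude"],p["fov_y"],p["cx"],p["cy"],p["pixels"].shape)
    for t in ("console","selector_grip","red_key","red_rest","keyway","blue_key"):
        print(t,[(np.round(b["position"]),round(b["confidence"],2)) for b in boxes_of(p,t)][:3])
print(sense(),tips_ahead)
E
```

```text
pics
scene [1288.11273634   78.71280327  756.834856  ] [-0.26821104  0.596555    0.6916972  -0.3061698 ] 54.18859662314028 315.4949508995263 236.96290878669961 (480, 640, 3)
console [(array([323., 255.]), 0.55), (array([197., 214.]), 0.48)]
selector_grip [(array([353., 225.]), 0.59)]
red_key [(array([228., 198.]), 0.64), (array([236., 218.]), 0.59), (array([211., 248.]), 0.56)]
red_rest [(array([201., 233.]), 0.86), (array([482., 245.]), 0.54)]
keyway [(array([291., 242.]), 0.54)]
blue_key [(array([484., 244.]), 0.61)]
top [ 301.80176765   11.33463214 1595.7381671 ] [ 0.05364748 -0.70336999  0.70547135 -0.06857682] 45.32344839513903 319.84917609013314 239.13070460338534 (480, 640, 3)
console [(array([315., 252.]), 0.85)]
selector_grip [(array([291., 256.]), 0.63), (array([182., 266.]), 0.38)]
red_key [(array([460., 219.]), 0.57), (array([457., 276.]), 0.51)]
red_rest [(array([424., 272.]), 0.62), (array([427., 268.]), 0.17)]
keyway [(array([335., 242.]), 0.8), (array([290., 256.]), 0.19)]
blue_key []
{'time_s': 0.7, 'joints': array([ 9.70607517e-01,  3.12885286e-01,  1.49769743e+00,  5.56728562e-05,
        1.33101564e+00, -2.23402106e-01]), 'dq': array([ 1.00992434e-03,  7.16536504e-04, -2.05521414e-04,  8.72761478e-05,
       -4.40347382e-04, -1.01186064e-03]), 'tau': array([-1.23487098e-03, -4.12096953e+01, -2.59872150e+01, -1.99626102e-04,
        3.82024118e-04,  2.90382468e-05]), 'eef_pos': array([193.16881174, 488.17674058, 248.30267554]), 'ee_rot': array([-2.59225353e-05,  1.87287411e-01,  9.82305159e-01,  8.20602473e-06]), 'force': array([ 0.94230761, -0.34627778, -0.44889818]), 'wrist_torque': array([-0.0131966 , -0.01064528,  0.02566244]), 'grip_force': 0.0, 'grip_width': 0.996855212101841} 17.0
```

View pics/scene0.png

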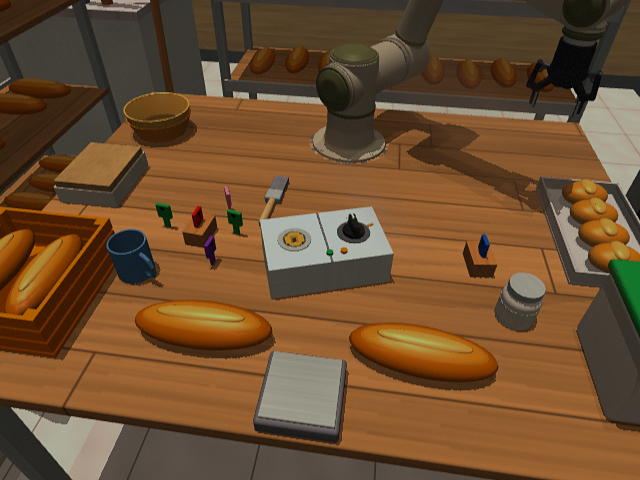

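View pics/top0.png

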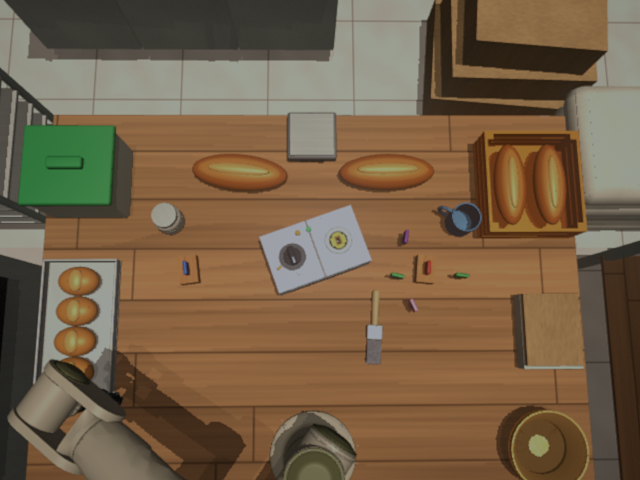

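The scene view shows the white console, with the key switch at (293,240) and the selector at (353,228). The red key is in its rest at (198,218), ringed by four green, purple and pink decoys, and the blue key is at (484,245). In the top view the red key is at (428,267), the selector at (291,257) and the switch at (338,240).

```bash
python3 - <<'E'
from h import *
p=capture("top");im=p["pixels"];q=capture("scene");im2=q["pixels"]
hsv=cv2.cvtColor(im,cv2.COLOR_BGR2HSV)
m=((hsv[...,1]<60)&(hsv[...,2]>120)).astype(np.uint8);r=np.zeros_like(m);r[200:300,250:380]=1;m*=r
cs,_=cv2.findContours(m,0,2);c=np.vstack(cs[i] for i in range(len(cs)) if 0) if 0 else max(cs,key=cv2.contourArea)
allp=np.argwhere(m)[:,::-1]
rect=cv2.minAreaRect(cv2.convexHull(allp.astype(np.int32)));box=cv2.boxPoints(rect)
W=np.array([at_z(p,b,85) for b in box]);print("console corners",W.round(1).tolist(),W.mean(0))
for i in range(4):print(np.linalg.norm(W[i]-W[i-1]),np.degrees(np.arctan2(*(W[i]-W[i-1])[1::-1])))
def red(img,x0,x1,y0,y1):
    h=cv2.cvtColor(img,cv2.COLOR_BGR2HSV);k=((h[...,0]<6)|(h[...,0]>174))&(h[...,1]>170)&(h[...,2]>70)
    z=np.argwhere(k[y0:y1,x0:x1])[:,::-1]+[x0,y0];return z
z=red(im,410,440,250,290);print(len(z),z.min(0),z.max(0),cv2.minAreaRect(z.astype(np.int32)),"key top@80",at_z(p,z.mean(0),75))
z2=red(im2,185,215,195,235);print(len(z2),z2.mean(0),z2.min(0),z2.max(0),"key mid@60",at_z(q,z2.mean(0),60))
a=cv2.resize(im[195:305,250:370],None,fx=5,fy=5,interpolation=2)
b=cv2.resize(im[225:320,385:475],None,fx=5,fy=5,interpolation=2)
cv2.imwrite("pics/c1.png",a)
o=np.zeros((600,800,3),np.uint8);o[:475,:450]=b;t=cv2.resize(im2[175:275,150:250],(350,350),interpolation=2);o[:350,450:]=t
cv2.imwrite("pics/c2.png",o)
E
```

```text
console corners [[574.0, 142.5, 85.0], [663.8, -107.1, 85.0], [508.4, -158.4, 85.0], [422.0, 87.8, 85.0]] [542.05712439  -8.80672342  85.        ]
161.47799279240024 19.804862346849823
265.3110681231286 -70.1979411825436
163.6916479608395 -161.73054329591724
260.93400861422856 109.32883800784812
28 [427 261] [430 273] ((428.5, 267.0), (12.0, 3.0), 90.0) key top@80 [ 494.72979866 -311.2537187    75.        ]
42 [195.80952381 210.66666667] [192 206] [200 215] key mid@60 [ 471.38377274 -322.30073142   60.        ]
```

View pics/c1.png

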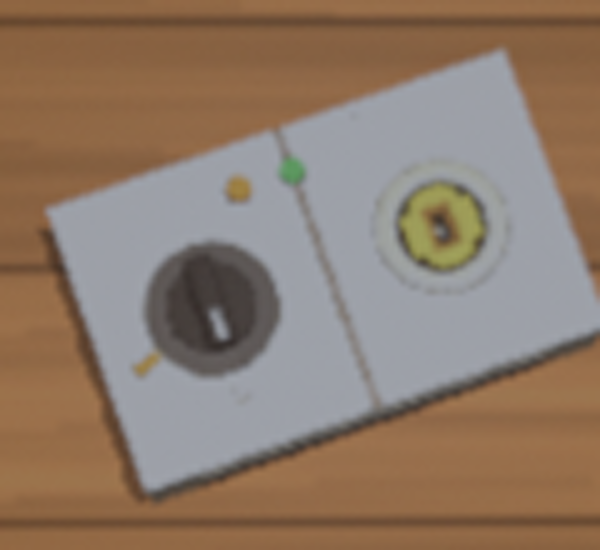

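View pics/c2.png

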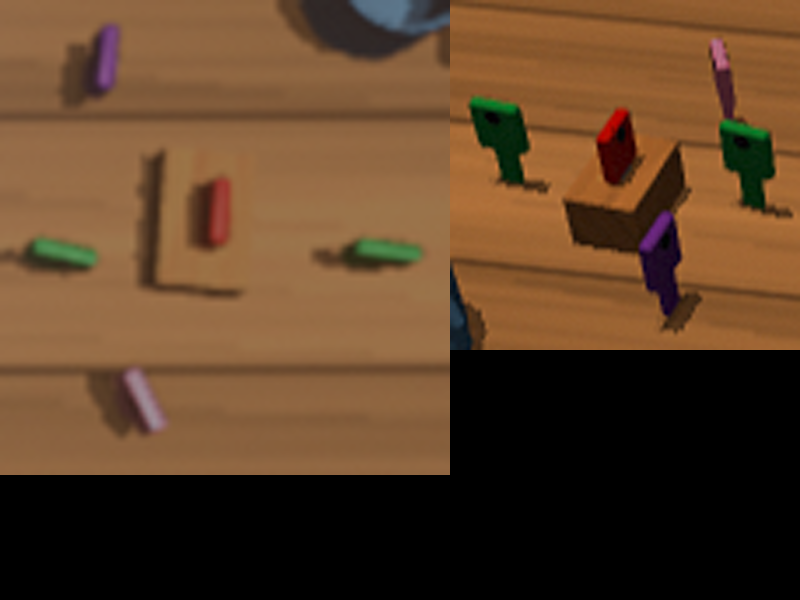

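The top crop shows the console square-on. The selector bar runs from about (190,255) to (222,340) with its white end towards the robot, the orange mark is at (145,363), and the key switch is at (442,226). In the second crop the red key's bow spans about (222,178) to (214,246) in its rest, with green decoys about 80 mm to either side.

```bash
cat > m.py <<'E'
from h import *
p=capture("top");q=capture("scene")
C1=lambda x,y:np.array([x/5+250-.4,y/5+195-.4]);C2=lambda x,y:np.array([x/5+385-.4,y/5+225-.4])
W=[at_z(p,C1(*c),85)[:2] for c in ((47,210),(503,48),(607,330),(148,493))]
W=np.array(W);
# fit console pose (yaw = direction of console y) by similarity/rigid to known corners
L=np.array([[80,130],[80,-130],[-80,-130],[-80,130]])
A=L-L.mean(0);B=W-W.mean(0);th=np.arctan2((A[:,0]*B[:,1]-A[:,1]*B[:,0]).sum(),(A*B).sum())
Rm=np.array([[np.cos(th),-np.sin(th)],[np.sin(th),np.cos(th)]])
print("console",W.mean(0),"yaw",th,"resid",(B-A@Rm.T).round(1).tolist())
print("sel",W.mean(0)+Rm@[0,65],"key",W.mean(0)+Rm@[0,-65])
print("direct: sel disc z93",at_z(p,C1(212,308),93),"switch z88",at_z(p,C1(442,226),88))
d=at_z(p,C1(222,340),119)-at_z(p,C1(190,255),119);print("bar dir",np.arctan2(d[1],d[0]))
a=at_z(p,C1(147,363),85)-at_z(p,C1(212,308),85);print("orange dir",np.arctan2(a[1],a[0]))
d=at_z(p,C1(436,210),88)-at_z(p,C1(450,242),88);print("keyway dir",np.arctan2(d[1],d[0]))
e=[at_z(p,C2(*c),40) for c in ((165,150),(252,150),(242,293),(157,290))]
print("rest",np.mean(e,0),[np.arctan2(*(e[i]-e[j])[1::-1]) for i,j in((0,3),(1,2))],np.linalg.norm(e[0]-e[3]),np.linalg.norm(e[0]-e[1]))
k=[at_z(p,C2(*c),80) for c in ((222,178),(212,246),(218,212))];print("key",k, np.arctan2(*(k[0]-k[1])[1::-1]))
# scene view check
b=C=lambda x,y:np.array([x-450,y])/3.5+[150,175]-.4
print("key scene top edge",at_z(q,b(627,113),80),at_z(q,b(601,145),80))
for n,c in (("purple",(107,60)),("g1",(65,252)),("g2",(388,250)),("pink",(143,400))):print(n,at_z(p,C2(*c),65))
E
python3 m.py
```

```text
console [541.11651901  -8.48113353] yaw 0.3427910416901472 resid [[0.2, -0.0], [1.4, 0.3], [-1.6, 0.9], [0.0, -1.1]]
sel [519.26891028  52.73718067] key [562.96412774 -69.69944772]
direct: sel disc z93 [518.87169984  52.55409357  93.        ] switch z88 [563.50889887 -69.62596253  88.        ]
bar dir -2.782041985822045
orange dir 2.27879675376431
keyway dir 0.39842392540666216
rest [ 491.39063438 -310.57856038   40.        ] [np.float64(-0.09072544221291813), np.float64(-0.10855725552736553)] 77.3093403594863 47.97690131889145
key [array([ 509.30621113, -312.77398225,   80.        ]), array([ 472.82945325, -306.05845585,   80.        ]), array([ 491.02843585, -309.94450395,   80.        ])] -0.1820655269298443
key scene top edge [ 479.86460925 -305.4528046    80.        ] [ 514.48729452 -311.22081379   80.        ]
purple [ 576.10034608 -255.71288759   65.        ]
g1 [ 471.48115841 -229.89251029   65.        ]
g2 [ 472.13004579 -404.16355641   65.        ]
pink [ 392.31175139 -269.29045732   65.        ]
```

Emit:
drive_tool(commands="0.204 -0.272 0 0 0 0.057 50;0.204 -0.272 0 0 0 0.057 50;0.204 -0.272 0 0 0 0.057 50;0.204 -0.272 0 0 0 0.057 50;0.204 -0.272 0 0 0 0.057 50;0.204 -0.272 0 0 0 0.057 50;0.204 -0.272 0 0 0 0.057 50;0.204 -0.272 0 0 0 0.057 50;0.204 -0.272 0 0 0 0.057 50;0.204 -0.272 0 0 0 0.057 50;0.204 -0.272 0 0 0 0.057 50;0.204 -0.272 0 0 0 0.057 50;0.204 -0.272 0 0 0 0.057 50;0.204 -0.272 0 0 0 0.057 50;0.204 -0.272 0 0 0 0.057 50;0.204 -0.272 0 0 0 0.057 50;0 0 -0.3 0 0 0 50;0 0 -0.3 0 0 0 50;0 0 -0.3 0 0 0 50;0 0 0 0 0 0 50", force=40)

```text
time_s: 2.57
eef_pos: [517.1, 53.0, 153.4]
ee_rot: [-0.005, -0.169, 0.986, 0.001]
force: [-0.7, 0.1, -0.8]
grip_width: 0.501
grip_force: 0.0
```

Emit:
drive_tool(commands="0.02 0 -0.1 0 0 0 50;0 0 -0.1 0 0 0 50;0 0 -0.1 0 0 0 50;0 0 -0.1 0 0 0 50;0 0 0 0 0 0 50;0 0 0 0 0 0 50;0 0 0 0 0 0 50")

```text
time_s: 3.15
eef_pos: [521.9, 53.0, 118.8]
ee_rot: [0.0, -0.169, 0.986, -0.0]
force: [0.8, 0.3, -0.4]
grip_width: 0.502
grip_force: 0.0
```

Emit:
drive_tool(commands="-0.02 0 -0.04 0 0 0 50;0 0 0 0 0 0 50;0 0 0 0 0 0 0;0 0 0 0 0 0 0;0 0 0 0 0 0 0;0 0 0 0 0 0 0;0 0 0 0 0 0 0;0 0 0 0 0 0 0;0 0 0 0 0 0 0;0 0 0 0 0 0 0", force=50)

```text
time_s: 3.98
eef_pos: [519.4, 53.7, 114.7]
ee_rot: [-0.0, -0.169, 0.986, 0.001]
force: [-3.0, 5.2, 4.8]
grip_width: 0.15
grip_force: 50.5
```

Emit:
drive_tool(commands="0 0 0 0 0 -0.09 0;0 0 0 0 0 -0.09 0;0 0 0 0 0 -0.09 0;0 0 0 0 0 -0.09 0;0 0 0 0 0 -0.09 0;0 0 0 0 0 -0.09 0;0 0 0 0 0 -0.09 0;0 0 0 0 0 -0.09 0;0 0 0 0 0 -0.09 0;0 0 0 0 0 -0.09 0;0 0 0 0 0 -0.09 0;0 0 0 0 0 -0.09 0;0 0 0 0 0 -0.09 0;0 0 0 0 0 -0.09 0;0 0 0 0 0 -0.09 0;0 0 0 0 0 -0.09 0;0 0 0 0 0 -0.09 0;0 0 0 0 0 0 0;0 0 0 0 0 0 0")

```text
time_s: 5.57
eef_pos: [518.9, 52.4, 114.8]
ee_rot: [-0.001, 0.418, 0.909, -0.001]
force: [-6.4, -3.2, 6.3]
grip_width: 0.149
grip_force: 50.8
```

```bash
python3 -c "
from h import *
s=sense();print(s['force'],s['wrist_torque'],s['joints'],s['eef_pos'],s['grip_width'],s['ee_rot'])"
```

```text
[-6.4261473  -3.17448656  6.26469772] [-0.9944259   1.19102886  0.1048762 ] [-0.12330846  0.45255674  1.67434433 -0.00213952  1.01646055 -0.83152929] [518.90139916  52.44177581 114.76116214] 0.14915431990145814 [-5.67295623e-04  4.17528308e-01  9.08663030e-01 -1.13440882e-03]
```

Emit:
drive_tool(commands="0 0 0 0 0 0 50;0 0 0 0 0 0 50;0 0 0 0 0 0 50;0 0 0 0 0 0 50;0 0 0.2 0 0 0 50;0 0 0.2 0 0 0 50;0 0 0.2 0 0 0 50;0 0 0.2 0 0 0 50;-0.025 -0.302 0 0 0 0.077 50;-0.025 -0.302 0 0 0 0.077 50;-0.025 -0.302 0 0 0 0.077 50;-0.025 -0.302 0 0 0 0.077 50;-0.025 -0.302 0 0 0 0.077 50;-0.025 -0.302 0 0 0 0.077 50;-0.025 -0.302 0 0 0 0.077 50;-0.025 -0.302 0 0 0 0.077 50;-0.025 -0.302 0 0 0 0.077 50;-0.025 -0.302 0 0 0 0.077 50;-0.025 -0.302 0 0 0 0.077 50;-0.025 -0.302 0 0 0 0.077 50")

```text
time_s: 7.23
eef_pos: [489.3, -310.9, 194.2]
ee_rot: [0.0, 0.067, 0.998, 0.0]
force: [0.7, 0.7, -0.5]
grip_width: 0.497
grip_force: 0.0
```

Emit:
drive_tool(commands="0 0 0 0 0 0 50;0 0 0 0 0 0 50")

```text
time_s: 7.4
eef_pos: [489.2, -310.4, 193.8]
ee_rot: [-0.0, 0.069, 0.998, 0.0]
force: [-0.2, 0.2, 0.2]
grip_width: 0.5
grip_force: 0.0
```

```bash
python3 -c "
from h import *
s=sense();print(s['force'],s['joints'],s['eef_pos'],s['ee_rot'])
p=capture('top');q=capture('scene')
o=np.zeros((600,800,3),np.uint8);o[:550,:600]=cv2.resize(p['pixels'][195:305,250:370],None,fx=5,fy=5,interpolation=2)
o[:,600:]=cv2.resize(q['pixels'][130:270,170:240],(200,400))[[*range(400)]+[0]*200]
cv2.imwrite('pics/c3.png',o)"
```

```text
[-0.16128188  0.15480979  0.24659715] [-7.67628719e-01  4.76715865e-01  1.40603869e+00  2.44617262e-04
  1.25934420e+00 -2.19956679e+00] [ 489.23648598 -310.44755788  193.84611169] [-1.18999695e-04  6.94107794e-02  9.97588124e-01  2.51843785e-04]
```

View pics/c3.png

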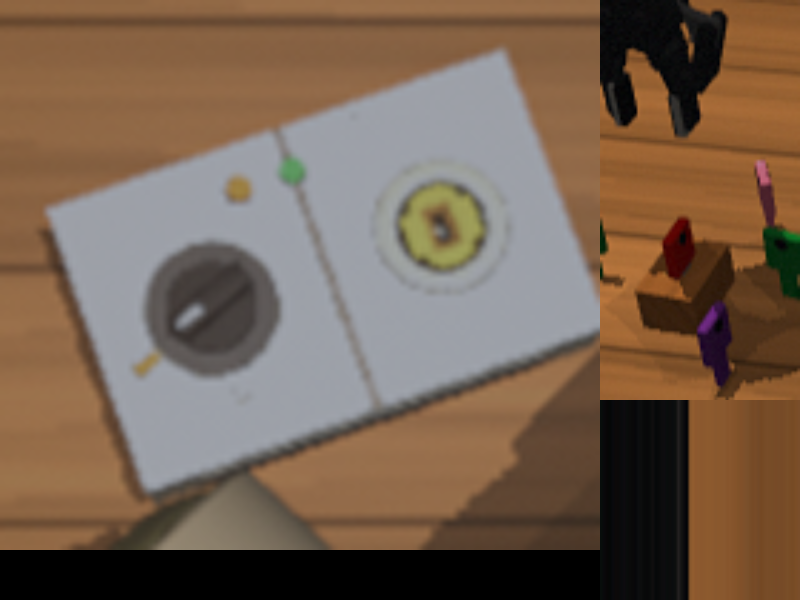

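The selector's white end, at (190,317), now points at the orange mark, so it has clicked over. The red key still stands in its rest below the gripper.

Emit:
drive_tool(commands="0.02 0 -0.2 0 0 0 50;0 0 -0.2 0 0 0 50;0 0 -0.2 0 0 0 50;0 0 -0.2 0 0 0 50;0 0 -0.2 0 0 0 50;0 0 -0.1 0 0 0 50;0 0 -0.1 0 0 0 50;0 0 -0.1 0 0 0 50;0 0 0 0 0 0 50;0 0 0 0 0 0 50;0 0 0 0 0 0 0;0 0 0 0 0 0 0;0 0 0 0 0 0 0;0 0 0 0 0 0 0;0 0 0 0 0 0 0;0 0 0 0 0 0 0;0 0 0 0 0 0 0;0 0 0 0 0 0 0", force=60)

```text
time_s: 9.0
eef_pos: [491.8, -310.1, 65.0]
ee_rot: [0.001, 0.068, 0.998, -0.001]
force: [-0.2, -2.9, 6.1]
grip_width: 0.111
grip_force: 60.7
```

Emit:
drive_tool(commands="0 0 0.1 0 0 0 0;0 0 0.15 0 0 0 0;0 0 0.2 0 0 0 0;0 0 0.2 0 0 0 0;0 0 0.2 0 0 0 0;0 0 0.2 0 0 0 0;0 0 0.2 0 0 0 0;0.071 0.24 0 0 0 0.061 0;0.071 0.24 0 0 0 0.061 0;0.071 0.24 0 0 0 0.061 0;0.071 0.24 0 0 0 0.061 0;0.071 0.24 0 0 0 0.061 0;0.071 0.24 0 0 0 0.061 0;0.071 0.24 0 0 0 0.061 0;0.071 0.24 0 0 0 0.061 0;0.071 0.24 0 0 0 0.061 0;0.071 0.24 0 0 0 0.061 0;0 0 0 0 0 0 0;0 0 0 0 0 0 0;0 0 0 0 0 0 0")

```text
time_s: 10.67
eef_pos: [562.3, -69.6, 189.0]
ee_rot: [-0.0, -0.17, 0.985, 0.0]
force: [-0.1, 0.5, -1.3]
grip_width: 0.106
grip_force: 59.9
```

```bash
python3 -c "
from h import *
s=sense();print(s['force'],s['joints'],s['eef_pos'],s['ee_rot'],s['grip_width'],s['grip_force'])
q=capture('scene');T=s['eef_pos']
R_=R.from_quat(s['ee_rot'],scalar_first=True)
im=cv2.resize(q['pixels'][140:280,230:400],None,fx=4.5,fy=4,interpolation=2)
for X in (T+[0,0,-25],T+[0,0,-55]):
  u=proj(q,X);print(u);cv2.circle(im,(int((u[0]-230+.5)*4.5),int((u[1]-140+.5)*4)),3,(255,0,255),-1)
cv2.imwrite('pics/c4.png',im)"
```

```text
[-0.09318885  0.53010257 -1.33962293] [-3.29890606e-01  4.54168735e-01  1.45404388e+00  7.22207289e-06
  1.23431065e+00 -2.24281088e+00] [562.28024414 -69.59594359 189.01370848] [-4.06493703e-04 -1.70227723e-01  9.85404641e-01  2.26456958e-04] 0.10616633823722568 59.944013357162476
[np.float64(293.00032522378837), np.float64(210.21646383732843)]
[np.float64(293.3835988681809), np.float64(221.6015761986518)]
```

View pics/c4.png

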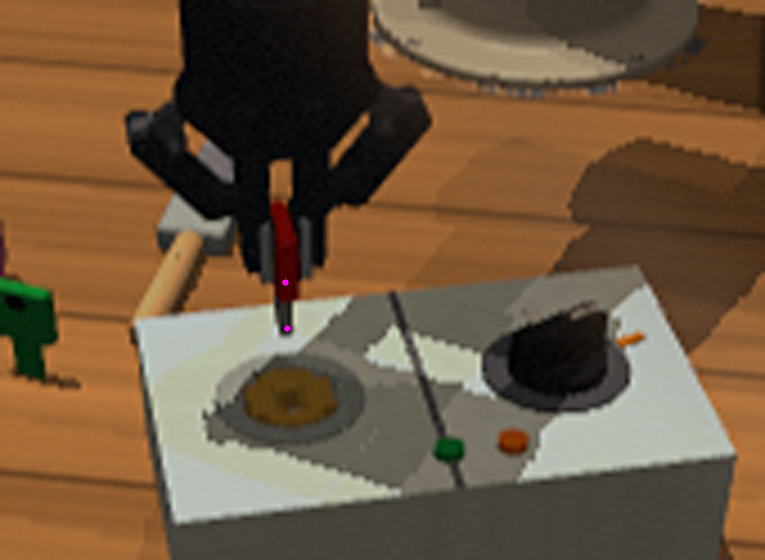

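The key hangs upright in the gripper with its tip at about (285,333), just above the keyway at (290,398).

Emit:
drive_tool(commands="0.01 0.003 -0.1 0 0 0 0;0 0 -0.1 0 0 0 0;0 0 -0.1 0 0 0 0;0 0 -0.1 0 0 0 0;0 0 -0.05 0 0 0 0;0 0 -0.03 0 0 0 0;0 0 -0.02 0 0 0 0;0 0 -0.02 0 0 0 0;0 0 0 0 0 0 0;0 0 0 0 0 0 0;0 0 0 0 0 0 0")

```text
time_s: 11.63
eef_pos: [563.7, -69.2, 137.6]
ee_rot: [0.0, -0.17, 0.985, -0.0]
force: [-0.2, -0.1, -0.3]
grip_width: 0.105
grip_force: 60.1
```

```bash
python3 -c "
from h import *
s=sense();print(s['force'],s['wrist_torque'],s['eef_pos'],s['grip_width'])"
```

```text
[-0.15450534 -0.14503961 -0.28749713] [ 0.01914784 -0.01979902  0.01849815] [563.72452203 -69.15533094 137.60064298] 0.10497199078430257
```

Emit:
drive_tool(commands="0 0 -0.015 0 0 0 0;0 0 -0.015 0 0 0 0;0 0 -0.015 0 0 0 0;0 0 0 0 0 0 0;0 0 0 0 0 0 0")

```text
time_s: 12.05
eef_pos: [563.4, -69.0, 132.5]
ee_rot: [-0.0, -0.171, 0.985, 0.0]
force: [-0.9, 1.3, -2.0]
grip_width: 0.105
grip_force: 59.9
```

```bash
python3 -c "
from h import *
s=sense();print(s['force'],s['wrist_torque'],s['eef_pos'],s['grip_width'])"
```

```text
[-0.86016999  1.29571964 -1.96381841] [0.28437776 0.09253799 0.03383978] [563.40692648 -68.99767776 132.47760908] 0.10463932819594089
```

Emit:
drive_tool(commands="-0.003 0.007 0 0 0 0 0;-0.004 0.012 0 0 0 0 0;0.004 -0.012 -0.015 0 0 0 0;0.004 -0.012 0 0 0 0 0;-0.004 0.012 0 0 0 0 0;-0.004 0.012 0 0 0 0 0;0.004 -0.012 -0.015 0 0 0 0;0.004 -0.012 0 0 0 0 0;-0.004 0.012 0 0 0 0 0;-0.004 0.012 0 0 0 0 0;0.004 -0.012 -0.015 0 0 0 0;0.004 -0.012 0 0 0 0 0;-0.004 0.012 0 0 0 0 0;0 0 0 0 0 0 0")

```text
time_s: 13.22
eef_pos: [563.6, -68.6, 128.3]
ee_rot: [0.001, -0.17, 0.985, -0.001]
force: [2.7, -2.0, 1.8]
grip_width: 0.105
grip_force: 60.2
```

```bash
python3 -c "
from h import *
s=sense();print(s['force'],s['wrist_torque'],s['eef_pos'],s['grip_width'])"
```

```text
[ 2.70634772 -2.02603718  1.78209061] [-0.30878655 -0.64591358 -0.0455185 ] [563.62136526 -68.6227948  128.32477997] 0.10545208268423999
```

Emit:
drive_tool(commands="0.005 0 0 0 0 0 0;-0.004 0.012 0 0 0 0 0;0.004 -0.012 -0.015 0 0 0 0;0.004 -0.012 0 0 0 0 0;-0.004 0.012 0 0 0 0 0;-0.004 0.012 0 0 0 0 0;0.004 -0.012 -0.015 0 0 0 0;0.004 -0.012 0 0 0 0 0;-0.004 0.012 0 0 0 0 0;-0.004 0.012 0 0 0 0 0;0.004 -0.012 -0.015 0 0 0 0;0.004 -0.012 0 0 0 0 0;-0.004 0.012 0 0 0 0 0;0 0 0 0 0 0 0")

```text
time_s: 14.38
eef_pos: [563.9, -68.2, 124.1]
ee_rot: [0.0, -0.171, 0.985, -0.0]
force: [-1.0, 1.7, 3.1]
grip_width: 0.107
grip_force: 60.5
```

```bash
python3 -c "
from h import *
s=sense();print(s['force'],s['wrist_torque'],s['eef_pos'],s['grip_width'])"
```

```text
[-1.04476267  1.65859353  3.09796425] [0.374523   0.1232547  0.05613843] [563.90861302 -68.2380943  124.06239936] 0.10681106250173307
```

Emit:
drive_tool(commands="-0.004 0.012 0 0 0 0 0;0.004 -0.012 -0.015 0 0 0 0;0.004 -0.012 0 0 0 0 0;-0.004 0.012 0 0 0 0 0;-0.004 0.012 0 0 0 0 0;0.004 -0.012 -0.015 0 0 0 0;0.004 -0.012 0 0 0 0 0;-0.004 0.012 0 0 0 0 0;-0.004 0.012 0 0 0 0 0;0.004 -0.012 -0.015 0 0 0 0;0.004 -0.012 0 0 0 0 0;-0.004 0.012 0 0 0 0 0;-0.004 0.012 0 0 0 0 0;0.004 -0.012 -0.015 0 0 0 0;0.004 -0.012 0 0 0 0 0;-0.004 0.012 0 0 0 0 0;0 0 0 0 0 0 0")

```text
time_s: 15.8
eef_pos: [563.8, -68.5, 117.7]
ee_rot: [-0.0, -0.171, 0.985, -0.0]
force: [-0.3, 1.1, -2.5]
grip_width: 0.11
grip_force: 59.9
```

```bash
python3 -c "
from h import *
s=sense();print(s['force'],s['wrist_torque'],s['eef_pos'],s['grip_width'])"
```

```text
[-0.33696491  1.1026147  -2.49570704] [ 0.2215942   0.13429057 -0.06166532] [563.75146592 -68.48195353 117.71148675] 0.10953430450432072
```

Emit:
drive_tool(commands="-0.004 0.012 0 0 0 0 0;0.004 -0.012 -0.015 0 0 0 0;0.004 -0.012 0 0 0 0 0;-0.004 0.012 0 0 0 0 0;-0.004 0.012 0 0 0 0 0;0.004 -0.012 -0.015 0 0 0 0;0.004 -0.012 0 0 0 0 0;-0.004 0.012 0 0 0 0 0;-0.004 0.012 0 0 0 0 0;0.004 -0.012 -0.015 0 0 0 0;0.004 -0.012 0 0 0 0 0;-0.004 0.012 0 0 0 0 0;0 0 0 0 0 0 0;0 0 0 0 0 0 0")

```text
time_s: 16.97
eef_pos: [563.7, -68.5, 113.2]
ee_rot: [-0.0, -0.171, 0.985, -0.0]
force: [-0.7, 0.8, 0.0]
grip_width: 0.11
grip_force: 59.9
```

```bash
python3 -c "
from h import *
s=sense();print(s['force'],s['wrist_torque'],s['eef_pos'],s['grip_width'])"
```

```text
[-0.6926659   0.7868601   0.02782654] [ 0.16439878  0.07801154 -0.01679303] [563.74587004 -68.52976001 113.21698553] 0.10969131426082238
```

Emit:
drive_tool(commands="-0.004 0.01 -0.006 0 0 0 0;0.008 -0.02 0 0 0 0 0;-0.004 0.01 -0.006 0 0 0 0;0 0 0 0 0 0 0;0 0 0 0 0 0 0")

```text
time_s: 17.38
eef_pos: [564.1, -68.7, 112.9]
ee_rot: [0.0, -0.17, 0.985, -0.0]
force: [-2.0, -0.1, 6.7]
grip_width: 0.106
grip_force: 61.1
```

```bash
python3 -c "
from h import *
s=sense();print(s['force'],s['wrist_torque'],s['eef_pos'],s['grip_width'])"
```

```text
[-2.03386353 -0.13059015  6.68575034] [ 0.15941838  0.47840455 -0.02266228] [564.08081331 -68.72941626 112.94629011] 0.1059489572084116
```

Emit:
drive_tool(commands="0 0 -0.005 0 0 0 0;0 0 0 0 0 0 0;0 0 0 0 0 -0.1 0;0 0 0 0 0 -0.1 0;0 0 0 0 0 -0.1 0;0 0 0 0 0 -0.1 0;0 0 0 0 0 -0.1 0;0 0 0 0 0 -0.1 0;0 0 0 0 0 -0.1 0;0 0 0 0 0 0 0;0 0 0 0 0 0 0")

```text
time_s: 18.3
eef_pos: [564.2, -69.4, 112.9]
ee_rot: [0.001, 0.104, 0.995, -0.001]
force: [-3.6, -3.3, 9.6]
grip_width: 0.107
grip_force: 61.5
```

```bash
python3 -c "
from h import *
s=sense();print(s['force'],s['wrist_torque'],s['eef_pos'],s['grip_width'],s['joints'])"
```

```text
[-3.59242299 -3.26284697  9.62596479] [-0.48950662  0.6211943   0.0605046 ] [564.24095726 -69.3969696  112.92622258] 0.10672848828202082 [-3.27824996e-01  5.42644848e-01  1.53157033e+00 -1.55558583e-03
  1.06520901e+00 -1.69049052e+00]
```

Emit:
drive_tool(commands="-0.003 -0.003 0 0 0 -0.1 0;0 0 0 0 0 -0.1 0;0 0 0 0 0 -0.1 0;0 0 0 0 0 -0.1 0;0 0 0 0 0 -0.1 0;0 0 0 0 0 -0.1 0;0 0 0 0 0 -0.1 0;0 0 0 0 0 -0.1 0;0 0 0 0 0 -0.1 0;0 0 0 0 0 -0.1 0;0 0 0 0 0 -0.1 0;0 0 0 0 0 -0.1 0;0 0 0 0 0 -0.1 0;0 0 0 0 0 0 0;0 0 0 0 0 0 0")

```text
time_s: 19.55
eef_pos: [563.2, -70.6, 112.9]
ee_rot: [0.001, 0.576, 0.817, -0.002]
force: [-7.5, -7.7, 11.4]
grip_width: 0.108
grip_force: 61.7
```

```bash
python3 -c "
from h import *
s=sense();print(s['force'],s['wrist_torque'],s['eef_pos'],s['grip_width'],s['joints'])"
```

```text
[-7.5131366  -7.7088101  11.44219901] [-1.34394123  1.53445352  0.09914126] [563.24022531 -70.59497384 112.89062116] 0.10793372567613779 [-0.32953883  0.54191867  1.5329063  -0.00396992  1.06606221 -0.67023746]
```

Emit:
drive_tool(commands="-0.008 -0.008 0 0 0 -0.05 0;0 0 0 0 0 -0.05 0;0 0 0 0 0 -0.04 0;0 0 0 0 0 0 0;0 0 0 0 0 0 0;0 0 0 0 0 0 0")

```text
time_s: 20.05
eef_pos: [562.8, -70.9, 112.9]
ee_rot: [0.001, 0.62, 0.784, -0.001]
force: [-5.0, -4.5, 10.4]
grip_width: 0.104
grip_force: 61.6
```

```bash
python3 -c "
from h import *
s=sense();print(s['time_s'],s['force'],s['wrist_torque'],s['eef_pos'],s['grip_width'],s['joints'])
q=capture('scene');p=capture('top')
im=cv2.resize(q['pixels'][180:280,240:340],(600,600),interpolation=2)
cv2.imwrite('pics/c5.png',im)"
```

```text
20.05 [-4.95645703 -4.54075532 10.36914761] [-0.82918571  1.05305633  0.06486288] [562.79293954 -70.85143729 112.89138177] 0.10422246037762448 [-0.33077142  0.54070505  1.53494942 -0.00254751  1.06455224 -0.56250772]
```

View pics/c5.png

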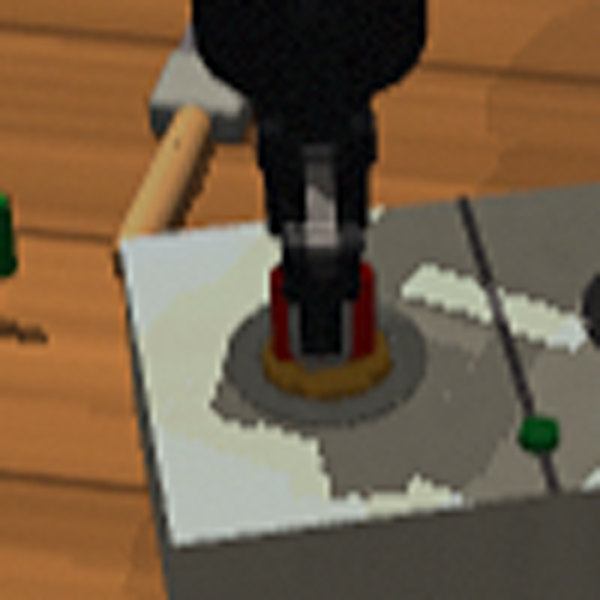

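The red bow sits flush on the brass face at about (325,350), turned a quarter turn and still gripped.

```bash
python3 -c "
from rig import finish_job
print(finish_job())"
```

```text
the job is handed in; nothing more can be done
None
```

I turned the selector to its orange mark, where it stayed. I then rocked the red key fully home in the switch and turned it clockwise about 1.68 rad at the tool, and handed the job in at about 20 s with the key still gripped and held turned; no verdict came back.

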